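Preset the yellow hopper's slide gate

TASK

Before the empty bench hopper with the yellow gate handle is filled with small hardware, its outlet has to be preset: pull its stiff slide gate open, towards you, until the handle stands centred over the white band on its rails (45 mm open), then let go of it. Leave the gate with the blue handle as it is.

Things in the scene. Friction and masses are not known exactly. Their poses are not given: they have to be found in the camera images.
- yellow_gate_handle (a point): Centre of the yellow handle, 20 mm below its top. Upright block 16 mm (its x) by 40 mm (y) by 52 mm tall, top 118 mm above the bench, on a gate plate at 61 mm with a foot up to 68 mm: keep fingertips above 72 mm. z up; x along the slide towards the hopper: the gate opens along -x, roughly to the robot. A round funnel 135 mm high begins 80 mm behind the handle of the shut gate.
- yellow_gate (a joint): Opening of the yellow gate in m: 0 shut, grows as the handle is pulled away from its hopper, 0.08 at the end stop. It starts 0 to 15 mm open, is to be set to 0.045, slides stiffly (about 7 N of friction, no spring) and stays where it is left.
- yellow_hopper_band (a point): Point above the middle of the white band (20 mm long, on both dark rails of this hopper; rails 90 mm apart over their outsides, tops 64 mm above the bench), midway between the rails and 97 mm above the bench. With the gate 45 mm open the handle point coincides with it. Axes as the yellow handle; hopper and rails are fixed to the bench.
- blue_gate_handle (a point): The like point in the blue handle of the like hopper that stands beside it, about 0.2 m to the left or right; this gate is to be left alone.

How it is judged:
At the end, for the whole second after the job is handed in: The yellow gate stands 45 mm open within 10 mm either way (handle centre over the white band), let go, and the blue gate is within 8 mm of where it was at the start (value of joint yellow_gate between 0.035 and 0.055 m and distance of blue_gate_handle from where it was at the start of the episode below 0.008 m); the robot touches nothing.
It fails at once if the blue gate was moved by 8 mm or more (distance of blue_gate_handle from where it was at the start of the episode above 0.008 m).
It also fails if it takes over 32 s, if anything falls off the work surface, if the arm or the gripper's body presses on something with over 40 N, if the wrist force passes 120 N, or if a joint passes its speed limit or range.

ROBOT

A 7-joint arm with a two-finger parallel gripper is mounted at the origin on a cart in front of the work surface, level with it; the furniture and walls round the work are solid. World frame = base frame: x ahead of the robot, y to its left, z up, the work surface at z = 0. Lengths are in m, angles in rad, forces in N, time in s.
With the tool pointing down it reaches from about 0.35 to 0.9 m from the base axis. Payload 8.1 kg.
Tool frame: the origin (TCP) lies at the centre of the arm's flange, where the gripper is bolted on; the fingertips stand 178 mm ahead of it and the grasp point (between the pads) lies 159 mm ahead of it; z points along the fingers, y is the direction in which the jaws open and shut (so a half turn about z gives the same grasp; the last joint's range is limited). The gripper opens to 92 mm and grips with 3 to 60 N. Pads are 19 mm wide; open, the fingers measure 130 mm over their backs; the gripper's body (75 mm by 190 mm) begins 47 mm behind the grasp point.
Start: joints at [1.242, 0.434, 0.025, 1.573, -0.012, 1.134, -0.075], TCP at [0.14, -0.609, 0.405] pointing down, gripper open.
Joint ranges: [-2.62, 2.62], [-0.44, 2.09], [-1.27, 1.32], [0.08, 2.57], [-1.32, 4.46], [0.12, 2], [-2.74, 2.74]. Speed limits (rad/s): [2.22, 2.22, 3.01, 3.01, 3.14, 3.14, 3.14].

INTERFACE

Orientations are given as a rotation vector (axis times angle).
In Python, from cell import arm, get_image, camera_model gives the robot as it stands. The module is installed in compiled form; this text tells all that it offers.
- The arm moves only by the shell command python3 -m pendant 'ROWS' [FORCE]. ROWS is JSON, a list that holds one entry, the list of rows, each a list of 7 numbers: the shift along the tool's x, y, z in mm, then the turn, a rotation vector about the tool's x, y, z in rad, then the closure, from -1 (fully open) to 1 (shut). In form: [[[x, y, z, rx, ry, rz, hand], ...]]. A call has 1 to 20 rows; each row is the pose to reach, as a shift and turn from the pose commanded when the call began, along the tool's axes at that moment; what a row does not reach only later rows make up. A row lasts 1/8 s, in which the tool goes at most 62.5 mm and 10.7 degrees, less where a joint would pass 70% of its speed; a pose out of reach is approached as far as the arm can. A call with a gripper value outside its range is refused whole. The fingers move at their own pace and stop on an object; FORCE is the grip in N (left out, the last holds). Time passes only in rows, so rows that repeat a pose let the fingers close. It gives the time, the measured TCP pose, the force and the opening at its end, in the units of the state.
- arm.observe(): the state, without advancing time (a new reading comes with each control period).
- get_image(name): name is "side" or "top" or "wrist"; returns the picture (480x640x3 uint8, red, green, blue); there is no depth.
- camera_model(name): a dict with "fx", "fy", "cx", "cy" (pixels), "k1" (the pictures are not rectified: a ray, as slopes to the right and down, at radius r is drawn at 1 + k1 r^2 times it, then the intrinsics apply), "position" and "orientation" of the camera in the world; the wrist camera has in their place "T_tool_cam" (4x4, takes a point from camera to tool coordinates, whose origin is the TCP and whose axes are the flange's). Camera axes: x right, y down, z forward; pixel columns grow to the right and rows downward; lengths in m; the calibration is good to about 2 mm. A picture is of the moment at which its call begins: read the wrist's pose just before it. camera_model takes no time and is no camera call.
- arm.sign_off(): hands the job in, once; it reports no verdict.
The state is a dict: "clock": time; "joints": joint angles; "dq": joint speeds; "joint_efforts": joint torques, N m; "position": TCP position; "ee_rot": TCP orientation; "force": force on the tool from outside, world axes, zero at the start; "ft_torque": the same for the moment, N m; "width": opening from 0.0 (shut) to 1.0 (fully open).
Only numpy, scipy, OpenCV 4.12 (cv2) and the standard library are available. Lean on these libraries where they do the work, as an engineer would, in place of code of your own. Each camera call takes 0.05 s, during which the arm holds its last target.

## Working session

There is one attempt and no reset: what is moved stays moved. The work goes in short steps, Python scripts to look and compute and a shell command to move; the robot and the scene stay as the last step left them, time stands still between calls to the robot, and variables do not carry over. Pictures are saved under pics/ and viewed, and the job is handed in when it is done.

```bash
mkdir -p pics; python3 - <<'E'
from cell import arm,get_image,camera_model
import cv2
print(arm.observe())
for n in ["side","top","wrist"]:
    print(n,camera_model(n)); cv2.imwrite(f"pics/{n}0.png",get_image(n)[:,:,::-1])
E
```

```text
{'clock': 0.0, 'joints': array([ 1.24237962,  0.43519118,  0.02500655,  1.57409295, -0.01158399,
        1.13401037, -0.07507118]), 'dq': array([ 0.00064947, -0.00029193, -0.00095353, -0.00111953, -0.00038762,
        0.00059232,  0.00091165]), 'joint_efforts': array([-2.85375072e-04, -6.67874622e+01,  9.84750688e-01, -3.14462829e+01,
       -6.04867330e-02,  4.29584796e-02,  1.86236693e-04]), 'position': array([ 0.13983506, -0.60891337,  0.40396652]), 'ee_rot': array([-3.12009097e+00, -3.53686905e-01,  5.37804568e-04]), 'force': array([0.00146951, 0.30609597, 0.00603293]), 'ft_torque': array([ 0.00669221, -0.01210912,  0.00433636]), 'width': 1.0010417947533803}
side {'fx': 463.9182065453549, 'fy': 463.9182065453549, 'cx': 329.1942817395477, 'cy': 242.30803608862522, 'k1': 0.010842190079291884, 'position': array([ 0.56491952, -0.64013194,  0.66805178]), 'orientation': array([-2.26775871, -0.02857241,  0.03219521])}
top {'fx': 451.47480053928564, 'fy': 451.47480053928564, 'cx': 322.27758971276955, 'cy': 235.60486122864603, 'k1': -0.09656364922290121, 'position': array([0.39708259, 0.00326266, 0.94465375]), 'orientation': array([-2.12784177,  2.14677541, -0.18653844])}
wrist {'fx': 380.8161208225639, 'fy': 380.8161208225639, 'cx': 317.9210011295173, 'cy': 237.22004045606113, 'k1': 0.0022946437983785944, 'T_tool_cam': array([[-8.99712321e-05, -9.56355475e-01, -2.92205745e-01,
         7.96357151e-02],
       [ 9.99999976e-01, -1.43697659e-04,  1.62402053e-04,
         4.19067741e-04],
       [-1.97303374e-04, -2.92205723e-01,  9.56355465e-01,
         2.02749904e-02],
       [ 0.00000000e+00,  0.00000000e+00,  0.00000000e+00,
         1.00000000e+00]])}
```

View pics/side0.png

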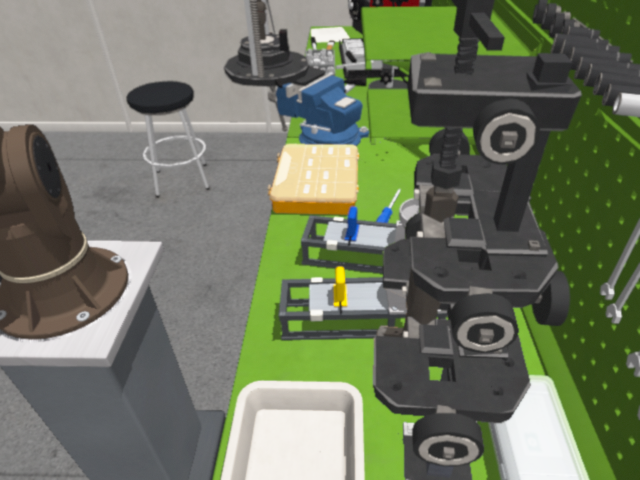

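View pics/top0.png

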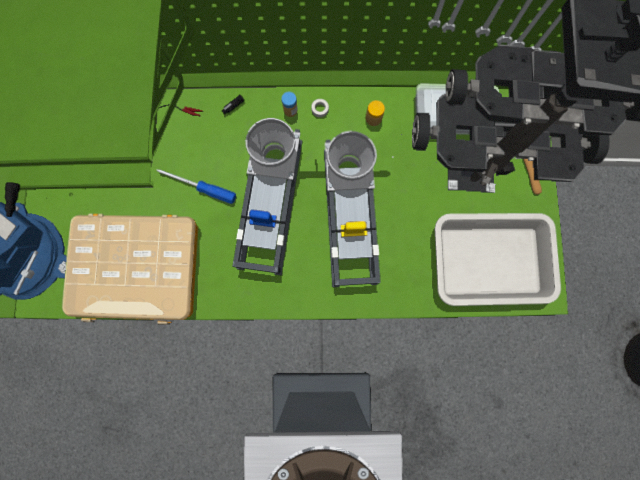

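View pics/wrist0.png

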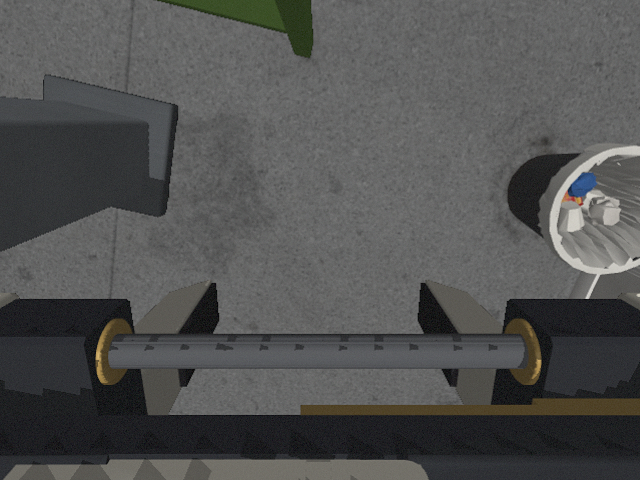

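```bash
cat > h.py <<'E'
import numpy as np,cv2
from scipy.spatial.transform import Rotation as R
from cell import arm,get_image,camera_model
def cam(n,st=None):
    m=camera_model(n)
    if n=="wrist":
        st=st or arm.observe()
        T=np.eye(4);T[:3,:3]=R.from_rotvec(st["ee_rot"]).as_matrix();T[:3,3]=st["position"]
        T=T@np.array(m["T_tool_cam"]);return m,T[:3,:3],T[:3,3]
    return m,R.from_rotvec(m["orientation"]).as_matrix(),np.array(m["position"])
def ray(c,uv):
    m,Rm,p=c
    K=np.array([[m["fx"],0,m["cx"]],[0,m["fy"],m["cy"]],[0,0,1]])
    q=cv2.undistortPoints(np.array([[uv]],float),K,np.array([m["k1"],0,0,0.]))[0,0]
    d=Rm@np.array([q[0],q[1],1]);return p,d/np.linalg.norm(d)
def atz(c,uv,z):
    p,d=ray(c,uv);return p+d*(z-p[2])/d[2]
def proj(c,P):
    m,Rm,p=c
    K=np.array([[m["fx"],0,m["cx"]],[0,m["fy"],m["cy"]],[0,0,1]])
    return cv2.projectPoints(np.array([P],float).reshape(-1,1,3),cv2.Rodrigues(Rm.T)[0],-Rm.T@p,K,np.array([m["k1"],0,0,0.]))[0][:,0]
E
python3 - <<'E'
from h import *
t=cv2.imread("pics/top0.png");s=cv2.imread("pics/side0.png")
cv2.imwrite("pics/tz.png",cv2.resize(t[120:300,220:400],None,fx=3.3,fy=3.3,interpolation=cv2.INTER_CUBIC))
cv2.imwrite("pics/sz.png",cv2.resize(s[190:350,260:460],None,fx=3.5,fy=3.5,interpolation=cv2.INTER_CUBIC))
for n,im in(("top",t),("side",s)):
    hsv=cv2.cvtColor(im,cv2.COLOR_BGR2HSV)
    mk=cv2.inRange(hsv,(22,150,120),(32,255,255))
    k,l,st,ce=cv2.connectedComponentsWithStats(mk)
    for i in range(1,k):
        if st[i,4]>60: print(n,st[i],ce[i],atz(cam(n),ce[i],.118),atz(cam(n),ce[i],.098))
E
```

```text
top [368 100  17  17 217] [375.85714286 107.76958525] [ 0.79116981 -0.11116985  0.118     ] [ 0.80070432 -0.11393843  0.098     ]
top [341 221  25   9 173] [353.69364162 225.47398844] [ 0.55523066 -0.06197115  0.118     ] [ 0.55905688 -0.06354941  0.098     ]
top [341 230  26   7  76] [353.69736842 233.67105263] [ 0.53971114 -0.06164985  0.118     ] [ 0.54316188 -0.06322034  0.098     ]
side [334 266  13  41 440] [339.675      287.05454545] [ 0.55766824 -0.0986986   0.118     ] [ 0.55740458 -0.07901197  0.098     ]
```

View pics/tz.png

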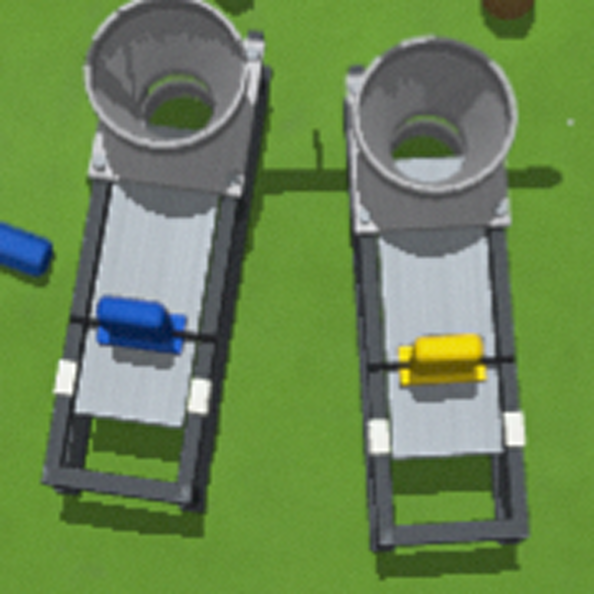

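View pics/sz.png

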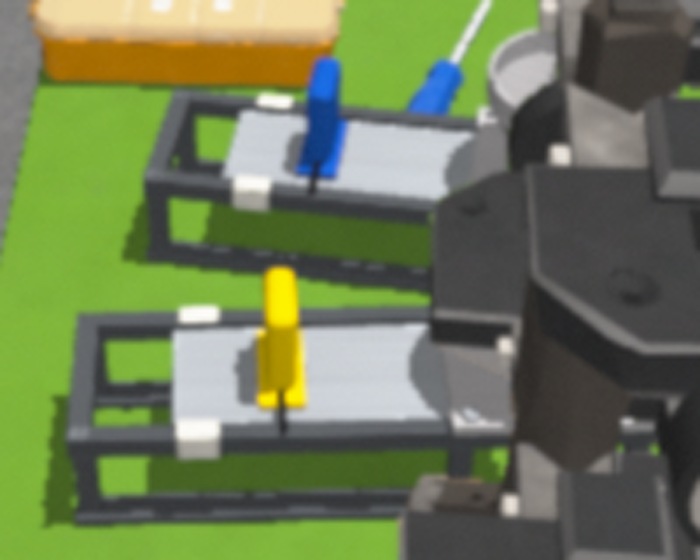

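```bash
python3 - <<'E'
from h import *
c=cam("top");s=cam("side")
f=lambda x,y:(220+x/3.3,120+y/3.3)
g=lambda x,y:(260+x/3.5,190+y/3.5)
bl=atz(c,f(379,436),.064);br=atz(c,f(513,429),.064)
pl=atz(c,f(372,368),.066);pr=atz(c,f(512,359),.066)
fl=atz(c,f(384,532),.064); fr=atz(c,f(514,526),.064)
print("band",bl,br,np.linalg.norm(bl-br)); print("ptr",pl,pr)
print("side bands",atz(s,g(197,428),.064),atz(s,g(199,315),.064))
print("side handle top",atz(s,g(281,270),.118), "bottom", atz(s,g(282,404),.068))
print("top handle top",atz(c,f(450,347),.118))
d=(bl-br)[:2];d/=np.linalg.norm(d);ax=np.array([d[1],-d[0]]);ax*=np.sign(ax[0]);print("axis",ax,np.degrees(np.arctan2(ax[1],ax[0])))
# rail edges: inner edges of left/right rails
a=atz(c,f(362,235),.064);b=atz(c,f(384,540),.064);v=a-b;print("railL",np.degrees(np.arctan2(v[1],v[0])),a,b)
a=atz(c,f(497,228),.064);b=atz(c,f(519,534),.064);v=a-b;print("railR",np.degrees(np.arctan2(v[1],v[0])),a,b)
mid=(pl+pr)/2;bm=(bl+br)/2;print("mid",mid,bm,"travel",ax@(mid-bm)[:2])
st=arm.observe();print(R.from_rotvec(st["ee_rot"]).as_matrix())
# black furniture points
for uv in[(470,190),(500,190)]:print(atz(c,uv,0))
E
```

```text
band [ 0.51251198 -0.02801288  0.064     ] [ 0.51600094 -0.10818716  0.064     ] 0.08025016040906942
ptr [ 0.55335154 -0.02431913  0.066     ] [ 0.55815834 -0.1085545   0.066     ]
side bands [ 0.51761959 -0.10684449  0.064     ] [ 0.51450346 -0.02808673  0.064     ]
side handle top [ 0.55804099 -0.0504301   0.118     ] bottom [ 0.55919309 -0.09389679  0.068     ]
top handle top [ 0.55580403 -0.06697408  0.118     ]
axis [0.99905447 0.04347594] 2.49177326238803
railL 3.309855152183489 [ 0.63619522 -0.01938849  0.064     ] [ 0.45064579 -0.03011922  0.064     ]
railR 2.440301339009186 [ 0.64008519 -0.10206569  0.064     ] [ 0.45334203 -0.11002413  0.064     ]
mid [ 0.55575494 -0.06643682  0.066     ] [ 0.51425646 -0.06810002  0.064     ] travel 0.04153155078041115
[[ 9.74617709e-01  2.23875404e-01 -3.53205897e-04]
 [ 2.23875663e-01 -9.74617067e-01  1.12234366e-03]
 [-9.29753545e-05 -1.17293021e-03 -9.99999308e-01]]
[ 0.65501066 -0.32843618  0.        ]
[ 0.65500393 -0.39626223  0.        ]
```

```bash
python3 - <<'E'
from h import *
st=arm.observe();Rm=R.from_rotvec(st["ee_rot"]).as_matrix()
for P in[(.35,-.35,.39),(.51,-.07,.37),(.556,-.0668,.37),(.556,-.0668,.31)]:
    print(P,1000*Rm.T@(np.array(P)-st["position"]))
t=R.from_matrix(np.column_stack([(np.cos(.049),np.sin(.049),0),(np.sin(.049),-np.cos(.049),0),(0,0,-1)]))
print((R.from_matrix(Rm).inv()*t).as_rotvec())
E
```

```text
(0.35, -0.35, 0.39) [ 262.75013211 -205.33941019   14.36114817]
(0.51, -0.07, 0.37) [ 481.37601082 -442.38866573   34.61887761]
(0.556, -0.0668, 0.37) [ 526.92482756 -435.20917176   34.60622164]
(0.556, -0.0668, 0.31) [ 526.93040608 -435.13879595   94.6061801 ]
[-0.00116166  0.00019641  0.17678919]
```

```bash
python3 -m pendant '[[[53,-41,3,0,0,0.02,-1],[106,-82,6,0,0,0.05,-1],[159,-123,9,0,0,0.08,-1],[212,-164,12,0,0,0.1,-1],[263,-205,14,0,0,0.12,-1],[300,-245,18,0,0,0.14,-1],[336,-285,21,0,0,0.16,-1],[372,-325,25,0,0,0.177,-1],[408,-365,28,0,0,0.177,-1],[445,-405,31,0,0,0.177,-1],[481,-442,35,0,0,0.177,-1],[481,-442,35,0,0,0.177,-1],[481,-442,35,0,0,0.177,-1]]]' 30
python3 - <<'E'
from h import *
st=arm.observe();print(st["clock"],st["position"],st["ee_rot"],st["width"],st["force"])
for n in ["wrist","side"]:cv2.imwrite(f"pics/{n}1.png",get_image(n)[:,:,::-1])
E
```

```text
clock: 1.78
position: [0.5095, -0.071, 0.3694]
ee_rot: [3.14, 0.077, -0.002]
force: [-0.3, -0.1, -0.5]
width: 0.997
1.775 [ 0.50953495 -0.07104333  0.36940446] [ 3.14027727e+00  7.69004337e-02 -1.53095525e-03] 0.9971573984882954 [-0.27410656 -0.07567522 -0.49401756]
```

View pics/wrist1.png

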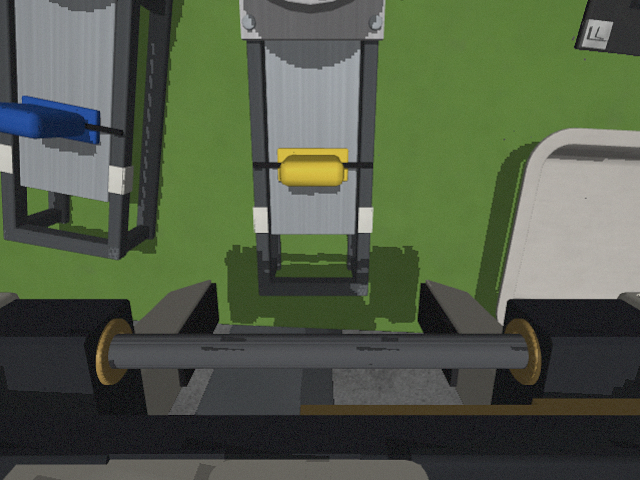

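```bash
python3 - <<'E'
from h import *
st=arm.observe();c=cam("wrist",st)
im=cv2.imread("pics/wrist1.png");mk=cv2.inRange(cv2.cvtColor(im,cv2.COLOR_BGR2HSV),(22,150,100),(32,255,255))
k,l,s,ce=cv2.connectedComponentsWithStats(mk)
for i in range(1,k):
  if s[i,4]>60: print(s[i],ce[i],atz(c,ce[i],.118))
A=np.array([.9988,.049])
N=np.array([-.049,.9988])
h=np.array([.556,-.0668])
for a in(-.008,.008):
  for b in(-.02,.02): print(proj(c,[*(h+a*A+b*N),.118]))
E
```

```text
[ 278  148   70   38 2502] [311.99680256 166.17705835] [ 0.56259472 -0.06649345  0.118     ]
[[344.80783932 190.21290005]]
[[279.45579151 190.37324004]]
[[345.29915333 163.73804013]]
[[278.60352791 163.89997925]]
```

```bash
python3 - <<'E'
from h import *
c=cam("wrist")
im=cv2.imread("pics/wrist1.png")
cv2.imwrite("pics/wz.png",cv2.resize(im[130:260,235:395],None,fx=4.5,fy=4.5,interpolation=cv2.INTER_CUBIC))
for uv,z in[((261,220),.064),((366,220),.064),((256,164.5),.066),((370,164.5),.066),((313,172),.118)]:print(uv,atz(c,uv,z))
E
```

```text
(261, 220) [ 0.51351487 -0.02837846  0.064     ]
(366, 220) [ 0.51728312 -0.10942953  0.064     ]
(256, 164.5) [ 0.55597988 -0.02486836  0.066     ]
(370, 164.5) [ 0.55988418 -0.1085587   0.066     ]
(313, 172) [ 0.55914985 -0.0672447   0.118     ]
```

View pics/wz.png

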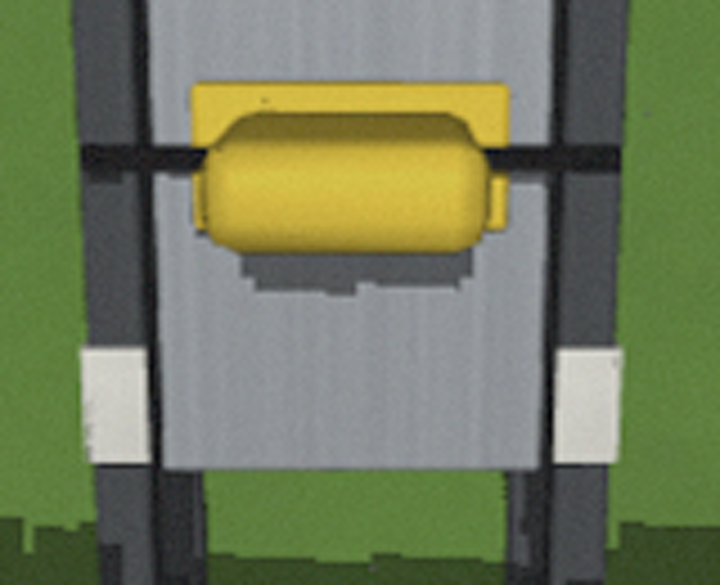

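```bash
python3 -m pendant '[[[24,-1,0,0,0,0,-1],[47,-1,15,0,0,0,-1],[47,-1,40,0,0,0,-1],[47,-1,65,0,0,0,-1],[47,-1,85,0,0,0,-1],[47,-1,98,0,0,0,-1],[47,-1,106,0,0,0,-1],[47,-1,110,0,0,0,-1],[47,-1,110,0,0,0,-1],[47,-1,110,0,0,0,-1]]]'
python3 - <<'E'
from h import *
st=arm.observe();print(st["clock"],st["position"],st["ee_rot"],st["width"],st["force"])
w=get_image("wrist")[:,:,::-1];s=get_image("side")[:,:,::-1]
cv2.imwrite("pics/ws2.png",np.hstack([cv2.resize(w,(400,300)),cv2.resize(s[190:350,240:453],(400,300))]))
E
```

```text
clock: 3.12
position: [0.5569, -0.0674, 0.2603]
ee_rot: [3.141, 0.076, 0.001]
force: [0.6, 0.2, -0.0]
width: 1.0
3.125 [ 0.55689639 -0.06741322  0.26026099] [3.14052869e+00 7.64940774e-02 1.43060563e-03] 0.9995462506027447 [ 0.63699941  0.20019293 -0.00152298]
```

View pics/ws2.png

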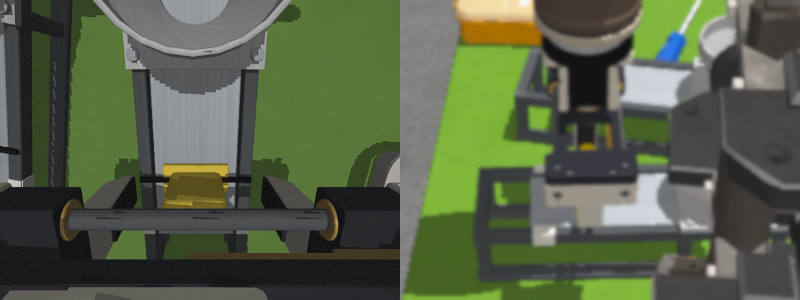

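The wrist half (left) shows the handle between the open fingers, at about (197,185), centred. The side half shows the hand clear of the blue hopper. Closing now.

```bash
python3 -m pendant '[[[0,0,0,0,0,0,0.1],[0,0,0,0,0,0,0.3],[0,0,0,0,0,0,1],[0,0,0,0,0,0,1],[0,0,0,0,0,0,1],[0,0,0,0,0,0,1],[0,0,0,0,0,0,1],[0,0,0,0,0,0,1]]]' 30
```

```text
clock: 4.22
position: [0.5566, -0.0653, 0.2597]
ee_rot: [-3.138, -0.079, 0.0]
force: [-1.6, 8.2, 0.1]
width: 0.436
```

```bash
python3 -m pendant '[[[0,-2,0,0,0,0,1],[-4,-2,0,0,0,0,1],[-10,-2,0,0,0,0,1],[-16,-2,0,0,0,0,1],[-22,-2,0,0,0,0,1],[-28,-2,0,0,0,0,1],[-34,-2,0,0,0,0,1],[-39,-2,0,0,0,0,1],[-42,-2,0,0,0,0,1],[-42,-2,0,0,0,0,1],[-42,-2,0,0,0,0,1]]]'
python3 - <<'E'
from h import *
cv2.imwrite("pics/w3.png",get_image("wrist")[:,:,::-1])
E
```

```text
clock: 5.6
position: [0.5152, -0.0669, 0.2597]
ee_rot: [-3.14, -0.077, -0.003]
force: [4.3, 3.5, -5.7]
width: 0.434
```

View pics/w3.png

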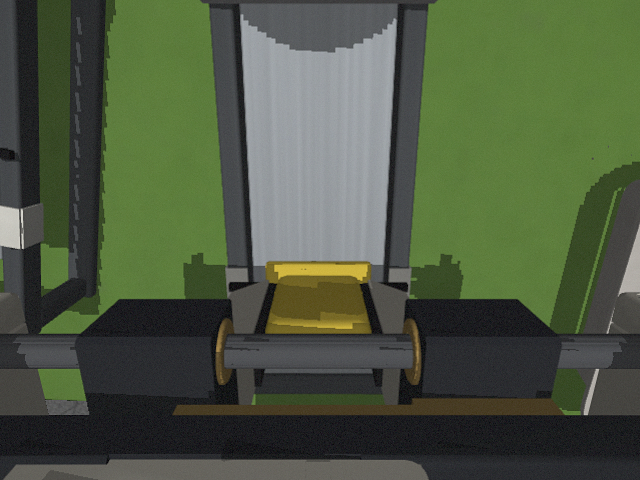

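The handle came along in the grip. Its pointer, at row 287, lies within the white bands, which start at row 268. I'll release, back off upwards and check.

```bash
python3 -m pendant '[[[0,0,0,0,0,0,0.1],[0,0,0,0,0,0,-0.5],[0,0,0,0,0,0,-1],[0,0,0,0,0,0,-1],[0,0,0,0,0,0,-1],[0,0,0,0,0,0,-1],[0,0,-10,0,0,0,-1],[0,0,-35,0,0,0,-1],[-10,0,-70,0,0,0,-1],[-25,0,-100,0,0,0,-1],[-35,0,-120,0,0,0,-1],[-35,0,-120,0,0,0,-1],[-35,0,-120,0,0,0,-1]]]'
python3 - <<'E'
from h import *
cv2.imwrite("pics/w4.png",get_image("wrist")[:,:,::-1])
print(arm.observe()["force"])
E
```

```text
clock: 7.28
position: [0.4797, -0.0692, 0.3795]
ee_rot: [3.141, 0.076, 0.0]
force: [-0.3, 0.1, 0.3]
width: 1.001
[-0.0187126  -0.30207398 -0.25057853]
```

View pics/w4.png

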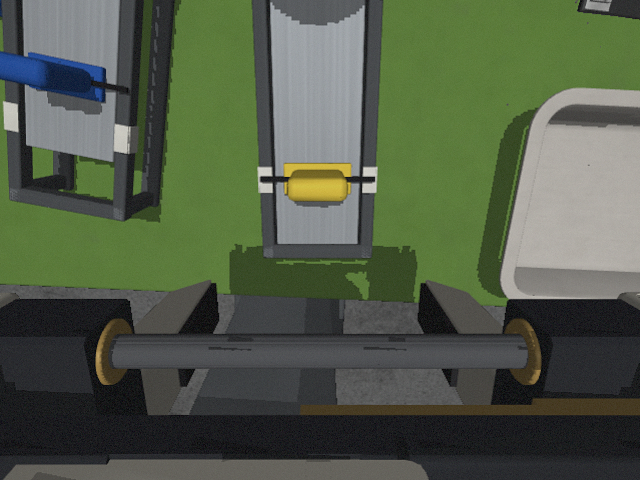

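The yellow pointer line sits at row 180 and the bands span rows 167–192, so the handle is centred. The blue handle looks unchanged relative to its bands, and the hand is clear.

```bash
python3 -c "
from cell import arm
print(arm.sign_off())"
```

```text
the job is handed in; nothing more can be done
None
```

The yellow gate is open to its mark: I gripped the handle across its 40 mm width at 30 N, pulled it 42 mm, let go and backed off upwards. I handed the job in at about 7.3 s on the robot's clock.

- **Gate position:** in the last wrist picture the yellow gate's pointer (row 180) sits in the middle of the white bands (rows 167–192). That puts it within about 1–2 mm of 45 mm open.
- **Blue gate:** in the last wrist picture it looks unchanged relative to its own bands. I judged this by eye and did not measure it.
- **Robot:** the gripper is fully open, well above the bench, and the last wrist force was about 0.4 N.

The handle's position along the slide differed by 2–3 mm between the top and wrist cameras. The travel needed agreed within 1 mm (41.5 and about 42.5 mm), and I used 42 mm. Closing the grip caused a sideways force of about 8 N, so I shifted the arm 2 mm before pulling. No checks failed.

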